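Scan the grey drawer front

ROBOT

A 6-joint arm with a two-finger parallel gripper is mounted at the origin on the work surface. World frame = base frame: x ahead of the robot, y to its left, z up, the work surface at z = 0. Lengths are in m, angles in degrees, forces in N, time in s.
With the tool pointing down it reaches from about 0.275 to 0.775 m from the base axis. Payload 14.6 kg.
Tool frame: the origin (TCP) lies at the very end of the fingers, on their centre line; the grasp point (between the pads) lies 19 mm behind it; z points along the fingers, y is the line along which they close (so a half turn about z gives the same grasp; the last joint's range is limited). The gripper opens to 85 mm and grips with 20 to 120 N. Pads are 22 mm wide; open, the fingers measure 114 mm over their backs; the gripper's body (76 mm by 85 mm) begins 54 mm behind the grasp point. The pads swing forward as they close: fully open they stand 13 mm farther back than shut.
Start: joints at [57.393, 15.075, -2.767, 72.158, 0, 81.102], TCP at [0.211, 0.481, 0.231] pointing down, gripper open.
Joint ranges: [-151.79, 151.79], [-50.71, 97.33], [-67.44, 78.34], [-121.81, 120.89], [-77.56, 73.72], [-180, 180]. Speed limits (degrees/s): [108.29, 108.29, 147.25, 159.86, 180, 180].

INTERFACE

Orientations are given as [roll, pitch, yaw] about the fixed x, y, z axes, in that order (R = Rz(yaw) Ry(pitch) Rx(roll)).
In Python, from station import telemetry, snapshot, job gives the robot as it stands.
- The arm moves only by the tool drive_tool, never from a script. Its argument "plan" is a list of rows, each a list of 3 entries, a list of its own where there are three numbers: the turn, a rotation vector about the world's x, y, z in degrees, then the shift along the world's x, y, z in mm, then the closure, from -1 (fully open) to 1 (shut). A call has 1 to 12 rows; each row shifts and turns the commanded pose from where the row before left it; what a row does not reach is not made up. A row lasts 1/8 s, in which the tool goes at most 62.5 mm and 10.7 degrees, less where a joint would pass 70% of its speed; a pose out of reach is approached as far as the arm can. A call with a gripper value outside its range is refused whole. The fingers move at their own pace and stop on an object; "squeeze" is the grip in N (left out, the last holds). Time passes only in rows, so rows that do not move let the fingers close. It gives the time, the measured TCP pose, the force, the opening and the grip force at its end, in the units of the state.
- telemetry.get_state(): the state, without advancing time (a new reading comes with each control period).
- snapshot(name): name is "side" or "top" or "wrist"; returns a dict with "pixels" (480x640x3 uint8, red, green, blue), "range_z" (480x640 float32, m along the optical axis (not along the pixel's ray), 0 where there is no reading), "intrinsics" (3x3 intrinsics, pixels), "rvec" (rotation vector, rad) and "tvec" (3), from world to camera coordinates, as OpenCV has them; the wrist camera has in their place "mount" (4x4, takes a point from camera to tool coordinates, whose origin is the TCP and whose axes are the flange's). Camera axes: x right, y down, z forward; pixel columns grow to the right and rows downward; lengths in m; the calibration is good to about 2 mm. A picture is of the moment at which its call begins: read the wrist's pose just before it.
- job.job_done(): hands the job in; it is judged then, once.
The state is a dict: "clock": time; "joints": joint angles; "dq": joint speeds; "effort": joint torques, N m; "eef_pos": TCP position; "tool_rot": TCP orientation; "contact_force": force on the tool from outside, world axes, zero at the start; "moment": the same for the moment, N m; "finger_gap": finger opening in m; "grip_force": force on a finger pad.
Only numpy, scipy, OpenCV 4.12 (cv2) and the standard library are available. Lean on these libraries where they do the work, as an engineer would, in place of code of your own. Each camera call takes 0.05 s, during which the arm holds its last target. There are 200 camera calls.

TASK

Pick up the teal hand scanner and read the barcode label of the grey drawer front: hold the scanner pointing straight down over the middle of the label, about 6 cm above it, the long side of its foot along the long side of the label, and keep it still for two seconds. Then lower it gently onto its black charging pad again, upright where it stood before, and let go. Do not stop over the labels of the oak or green fronts, and do not touch or shift any of the three fronts.

Things in the scene. Friction and masses are not known exactly. Their poses are not given: they have to be found in the camera images.
- scanner: teal hand scanner, 0.25 kg, upright amid a fixed black pad 100 (x) x 120 x 6 mm (no rim, turned like it). Origin: centre of the underside = reading window, looks along -z; z up. Black foot 48 (x) x 78 (y) x 30 mm, red stripe; scan line along y. Teal handle 30 (x) x 42 (y) mm, 30 to 116 mm above the origin: pinch from above across x at about 90 mm. Orange strip on its +y side. No trigger to press.
- front_grey: dark grey drawer front lying flat and loose on the bench, 120 (x) x 170 (y) x 18 mm, 0.3 kg, 6 mm high steel studs near its corners. White barcode label 44 (x) x 76 (y) mm with black bars in the middle of its top face, 18 mm above the origin. Origin: centre of the underside; z up, y along the long side of front and label. Its label is the one to read.
- front_oak: oak wood drawer front lying flat and loose on the bench, 120 (x) x 170 (y) x 18 mm, 0.3 kg, 6 mm high steel studs near its corners. White barcode label 44 (x) x 76 (y) mm with black bars in the middle of its top face, 18 mm above the origin. Origin: centre of the underside; z up, y along the long side of front and label. Bystander.
- front_green: dark green drawer front lying flat and loose on the bench, 120 (x) x 170 (y) x 18 mm, 0.3 kg, 6 mm high steel studs near its corners. White barcode label 44 (x) x 76 (y) mm with black bars in the middle of its top face, 18 mm above the origin. Origin: centre of the underside; z up, y along the long side of front and label. Bystander.
Not all that is in view belongs to the job. What is shaped like the scanner but blue or pink is not meant. What is shaped like the front_grey but yellow is not meant.

How it is judged:
By the outcome, as a careful person would: the job done as asked, in the order asked, and still so for the second after the job is handed in, with the robot touching nothing.
It also fails if it takes over 46 s, if anything falls off the work surface, if the arm or the gripper's body presses on something with over 40 N, if the wrist force passes 120 N, or if a joint passes its speed limit or range.

## Working session

There is one attempt and no reset: what is moved stays moved. The work goes in short steps, Python scripts to look and compute and a tool call to move; the robot and the scene stay as the last step left them, time stands still between calls to the robot, and variables do not carry over. Pictures are saved under pics/ and viewed, at most 10 in all, crops included, and the job is handed in when it is done.

Besides the shell and the picture viewer there is one more tool, called after "Emit:" as a command line: name --argument value ..., lists and objects as JSON in quotes. drive_tool: Moves the arm, as the interface text tells. Its arguments: {"type":"object","properties":{"plan":{"type":"array","items":{"type":"array"}},"squeeze":{"type":"number"}},"required":["plan"]}

```bash
mkdir -p pics; cat > h.py <<'E'
import numpy as np,cv2
from station import telemetry,snapshot,job
from scipy.spatial.transform import Rotation as Ro
def cloud(name):
    st=telemetry.get_state() if name=="wrist" else None
    s=snapshot(name); K=s["intrinsics"]; z=s["range_z"]
    v,u=np.mgrid[:480,:640]
    P=np.stack([(u-K[0,2])/K[0,0]*z,(v-K[1,2])/K[1,1]*z,z],-1)
    if name=="wrist":
        M=np.array(s["mount"]); P=P@M[:3,:3].T+M[:3,3]
        R=Ro.from_euler('xyz',st["tool_rot"],degrees=True).as_matrix()
        P=P@R.T+np.array(st["eef_pos"])
    else:
        R=cv2.Rodrigues(np.array(s["rvec"],float))[0]; P=(P-np.array(s["tvec"]).ravel())@R
    return s["pixels"],P,z
def save(n,px): cv2.imwrite(n,px[...,::-1])
E
python3 - <<'E'
from h import *
print(telemetry.get_state())
for n in("top","side"):
    px,P,z=cloud(n); save(f"pics/{n}0.png",px); np.savez(n+"0.npz",px=px,P=P,z=z)
E
```

```text
{'clock': 0.0, 'joints': array([ 5.73935251e+01,  1.50983935e+01, -2.80487478e+00,  7.21578436e+01,
        3.00262438e-04,  8.11013816e+01]), 'dq': array([-0.03826059, -0.02654573,  0.00453997,  0.07974954,  0.03810098,
        0.07979825]), 'effort': array([-5.03996896e-03, -6.37617946e+01,  3.84559107e+01,  1.38013344e-02,
       -2.98466830e-04, -6.84791232e-06]), 'eef_pos': array([0.2109439 , 0.48045127, 0.23082196]), 'tool_rot': array([-1.79939670e+02, -9.74983097e-03,  1.56292138e+02]), 'contact_force': array([-0.63310437,  0.60055994,  0.06727348]), 'moment': array([ 0.05818725,  0.04274988, -0.01893087]), 'grip_force': 0.0, 'finger_gap': 0.08523167852682922}
```

View pics/top0.png

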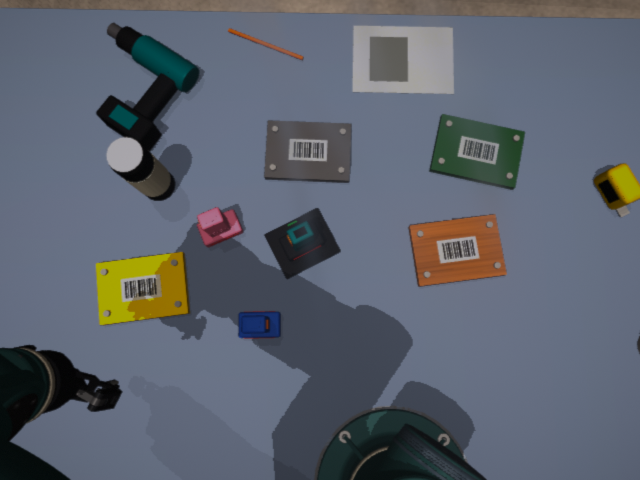

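View pics/side0.png

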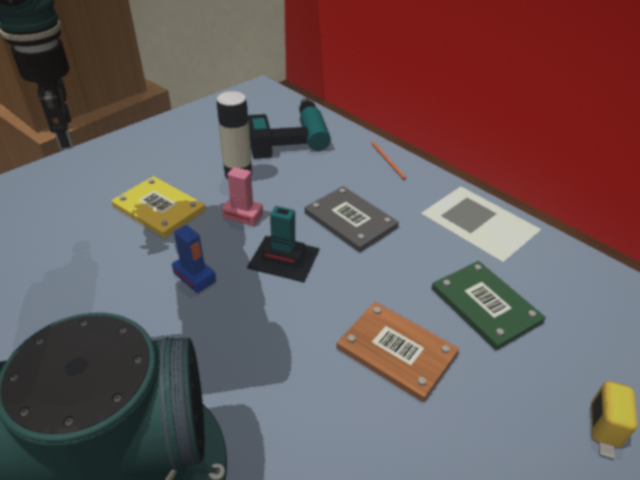

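The top view shows the teal scanner on its black pad at about (302,240) and the grey front at (308,150). The pink decoy is at (218,225) and the blue one at (260,324). Next I'll measure.

```bash
python3 - <<'E'
from h import *
d=np.load("top0.npz"); px,P,z=d["px"],d["P"],d["z"]
cv2.imwrite("pics/crop.png",cv2.resize(px[195:290,250:355,::-1],None,fx=6,fy=6,interpolation=cv2.INTER_CUBIC))
def box(n,m):
    q=P[m][:,:2].astype(np.float32)
    c,(w,h),a=cv2.minAreaRect(q*1000); b=cv2.boxPoints((c,(w,h),a))
    e1,e2=b[1]-b[0],b[2]-b[1]; L=e1 if np.hypot(*e1)>np.hypot(*e2) else e2
    print(n,m.sum(),np.round(c,1),round(w,1),round(h,1),"long dir",round(np.degrees(np.arctan2(L[1],L[0]))%180,1),"z",np.median(P[m][:,2]).round(4))
v,u=np.mgrid[:480,:640]; R=lambda a,b,c,e:(u>a)&(u<b)&(v>c)&(v<e)&(z>0)
Z=P[...,2]
box("grey",R(255,360,115,188)&(Z>.012)&(Z<.021)); box("greylabel",R(280,335,130,170)&(px.min(-1)>130))
box("oak",R(400,515,205,295)&(Z>.012)&(Z<.021))
s=R(255,350,200,285)
box("scantop",s&(Z>.11)); box("foot",s&(Z>.025)&(Z<.04)); box("pad",s&(px.max(-1)<50)&(Z<.012))
box("allscan",s&(Z>.02))
hsv=cv2.cvtColor(px,cv2.COLOR_RGB2HSV)
for lo,hi in((0,8),(8,25),(170,180)):
    m=s&(hsv[...,0]>=lo)&(hsv[...,0]<=hi)&(hsv[...,1]>120)&(hsv[...,2]>70); print(lo,m.sum(),np.median(P[m],0).round(3) if m.any() else 0)
for n,m in(("pink",R(190,250,200,250)&(Z>.02)),("bottle",R(100,180,130,205)&(Z>.02)),("blue",R(230,290,305,345)&(Z>.02))):
    box(n,m); print(P[m][:,2].max().round(3))
d=np.load("side0.npz"); px,P,z=d["px"],d["P"],d["z"]; Z=P[...,2]
s=R(245,325,200,280)
box("side handle",s&(Z>.06)&(Z<.13)); box("sidetop",s&(Z>.117)&(Z<.13)); print(Z[s].max())
E
```

```text
grey 4478 [636.4 172.4] 170.4 121.7 long dir 88.7 z 0.0178
greylabel 359 [637.3 172.2] 75.1 44.6 long dir 88.3 z 0.0182
oak 4967 [ 441.9 -122.9] 120.6 171.1 long dir 99.0 z 0.0178
scantop 411 [449.8 178.5] 30.0 42.6 long dir 118.3 z 0.1216
foot 556 [449.6 177.9] 49.3 77.9 long dir 118.7 z 0.0354
pad 1580 [449.8 178.6] 98.5 118.3 long dir 118.5 z 0.006
allscan 1124 [449.6 177.9] 49.3 77.9 long dir 118.7 z 0.0397
0 0 0
8 16 [0.442 0.2   0.107]
170 16 [0.422 0.178 0.027]
pink 1197 [472.5 339.5] 49.1 78.6 long dir 116.0 z 0.051
0.121
bottle 2879 [606.3 485.2] 164.6 75.7 long dir 25.9 z 0.1617
0.204
blue 1076 [289.4 253.8] 49.5 76.7 long dir 93.6 z 0.0316
0.121
side handle 816 [447.9 179. ] 34.3 44.2 long dir 117.7 z 0.1019
sidetop 251 [448.9 178.7] 34.2 43.1 long dir 121.0 z 0.1219
0.12536477820522915
```

View pics/crop.png

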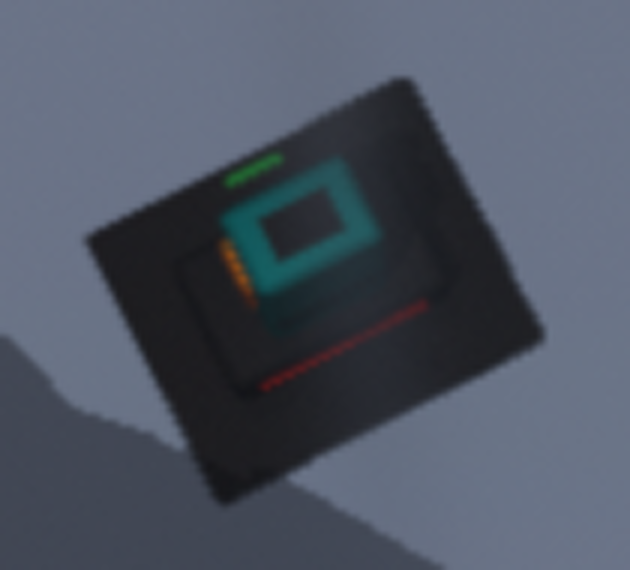

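The top crop shows the orange strip on the left, so +y points along 118.5°. The scanner stands at (449.7, 178.3) mm with a yaw of 28.5°, and the grey label is at (637, 172) mm, long side along 88.5°. I'll move above the scanner.

Emit:
drive_tool --plan '[[[0, 0, -3.15], [20, -25, -3], -1], [[0, 0, -3.15], [20, -25, -3], -1], [[0, 0, -3.15], [20, -25, -3], -1], [[0, 0, -3.15], [20, -25, -3], -1], [[0, 0, -3.15], [20, -25, -3], -1], [[0, 0, -3.15], [20, -25, -3], -1], [[0, 0, -3.15], [20, -25, -3], -1], [[0, 0, -3.15], [20, -25, -3], -1], [[0, 0, -3.15], [20, -25, -3], -1], [[0, 0, -3.15], [20, -25, -3], -1], [[0, 0, -3.15], [20, -25, -3], -1], [[0, 0, -3.15], [19, -27, -3], -1]]' --squeeze 40

```text
clock: 1.6
eef_pos: [0.4506, 0.1778, 0.1949]
tool_rot: [-180.0, -0.0, 118.4]
contact_force: [-0.1, -0.2, 0.8]
finger_gap: 0.0852
grip_force: 0.0
```

Emit:
drive_tool --plan '[[[0, 0, 0], [0, 0, 0], -1], [[0, 0, 0], [0, 0, 0], -1], [[0, 0, 0], [0, 0, 0], -1]]'

```text
clock: 1.98
eef_pos: [0.4496, 0.1793, 0.1953]
tool_rot: [-180.0, -0.0, 118.6]
contact_force: [0.8, -0.2, 0.1]
finger_gap: 0.0853
grip_force: 0.0
```

```bash
python3 - <<'E'
from h import *
px,P,z=cloud("wrist"); save("pics/w1.png",px)
st=telemetry.get_state(); print(st["eef_pos"],st["tool_rot"])
Z=P[...,2]; d=np.hypot(P[...,0]-.45,P[...,1]-.178)
for n,a,b,r in(("top",.117,.127,.04),("foot",.032,.04,.06)):
    m=(z>0)&(Z>a)&(Z<b)&(d<r)
    if m.sum()>50: print(n,m.sum(),cv2.minAreaRect((P[m][:,:2]*1000).astype(np.float32)),P[m].mean(0))
E
```

```text
[0.44969512 0.17926836 0.19534537] [ 1.79999139e+02 -3.52748811e-03  1.18566040e+02]
top 2301 ((450.3143005371094, 179.08517456054688), (29.769977569580078, 41.143524169921875), 28.03601837158203) [0.44976566 0.18002505 0.12129527]
foot 1604 ((450.379150390625, 178.66012573242188), (47.75871658325195, 76.77271270751953), 28.648536682128906) [0.44127841 0.19498006 0.03512482]
```

View pics/w1.png

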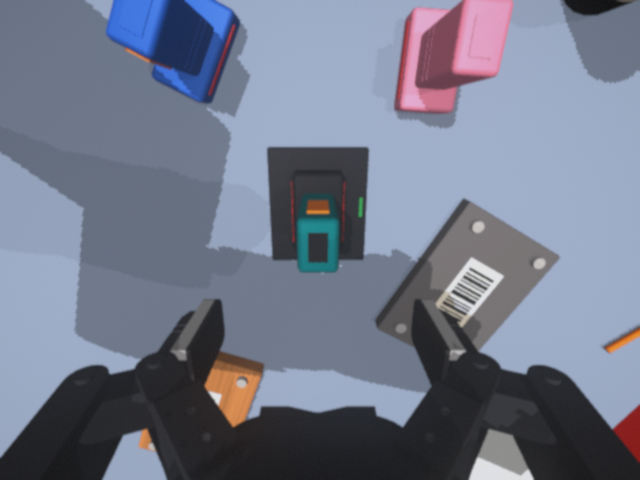

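The wrist view shows the teal handle at (318,240), centred between the fingers, and the measured error is under 1 mm. I'll descend 118 mm and grip.

Emit:
drive_tool --plan '[[[0, 0, 0], [0, 0, -15], -1], [[0, 0, 0], [0, 0, -20], -1], [[0, 0, 0], [0, 0, -20], -1], [[0, 0, 0], [0, 0, -20], -1], [[0, 0, 0], [0, 0, -20], -1], [[0, 0, 0], [0, 0, -13], -1], [[0, 0, 0], [0, 0, -7], -1], [[0, 0, 0], [0, 0, -3], -1], [[0, 0, 0], [0, 0, 0], -1], [[0, 0, 0], [0, 0, 0], -1], [[0, 0, 0], [0, 0, 0], 0.2], [[0, 0, 0], [0, 0, 0], 0.5]]' --squeeze 40

```text
clock: 3.52
eef_pos: [0.4502, 0.1787, 0.0774]
tool_rot: [180.0, 0.0, 118.5]
contact_force: [0.2, -0.3, 0.2]
finger_gap: 0.0515
grip_force: 0.0
```

Emit:
drive_tool --plan '[[[0, 0, 0], [0, 0, 0], 0.7], [[0, 0, 0], [0, 0, 0], 1], [[0, 0, 0], [0, 0, 0], 1], [[0, 0, 0], [0, 0, 0], 1], [[0, 0, 0], [0, 0, 0], 1], [[0, 0, 0], [0, 0, 0], 1]]'

```text
clock: 4.28
eef_pos: [0.4502, 0.1787, 0.0774]
tool_rot: [180.0, 0.0, 118.5]
contact_force: [-0.5, -1.5, 5.2]
finger_gap: 0.0294
grip_force: 40.5
```

Emit:
drive_tool --plan '[[[0, 0, 0], [0, 0, 5], 1], [[0, 0, 0], [0, 0, 10], 1], [[0, 0, 0], [0, 0, 18], 1], [[0, 0, 0], [0, 0, 20], 1], [[0, 0, 0], [0, 0, 17], 1], [[0, 0, 0], [0, 0, 8], 1], [[0, 0, 0], [0, 0, 4], 1], [[0, 0, 0], [0, 0, 0], 1], [[0, 0, 0], [0, 0, 0], 1]]'

```text
clock: 5.4
eef_pos: [0.4498, 0.1786, 0.1588]
tool_rot: [-180.0, -0.0, 118.5]
contact_force: [-0.5, 0.1, -2.5]
finger_gap: 0.03
grip_force: 40.0
```

```bash
python3 - <<'E'
from h import *
st=telemetry.get_state(); print(st["eef_pos"],st["tool_rot"],st["contact_force"],st["finger_gap"],st["grip_force"])
px,P,z=cloud("wrist"); save("pics/w2.png",px); Z=P[...,2]
px2,P2,z2=cloud("side"); d=np.hypot(P2[...,0]-.45,P2[...,1]-.178)
m=(z2>0)&(d<.08)&(P2[...,2]>.03)&(P2[...,2]<.12);q=P2[m]; print("lowest",np.percentile(q[:,2],[0,1,3,50]))
v,u=np.mgrid[:480,:640]
np.savez("w2.npz",px=px,P=P,z=z)
m=(z>0)&(abs(Z-.018)<.004)&(px.min(-1)>130)&(np.hypot(P[...,0]-.637,P[...,1]-.172)<.05)
if m.sum()>50: print(m.sum(),cv2.minAreaRect((P[m][:,:2]*1000).astype(np.float32)))
E
```

```text
[0.44982577 0.17860563 0.1588044 ] [-1.79951756e+02 -1.31681224e-02  1.18487876e+02] [-0.46334814  0.10597039 -2.46809688] 0.029960099206333406 39.979843497276306
lowest [0.08609813 0.08912041 0.09076191 0.11249039]
4000 ((638.4597778320312, 176.3949737548828), (89.72505187988281, 94.56694030761719), 41.10130310058594)
```

View pics/w2.png

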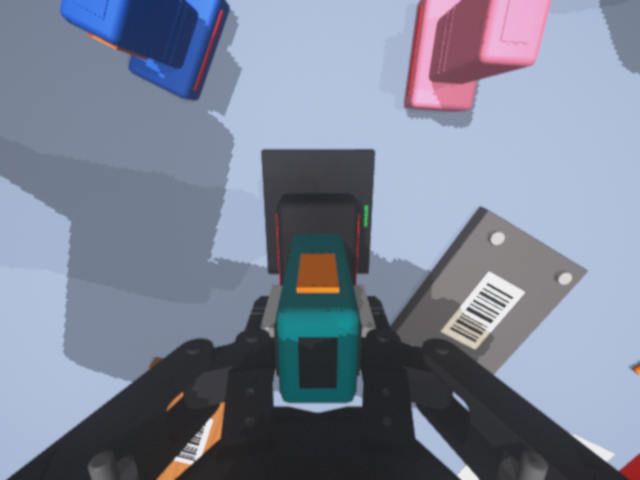

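The wrist view shows the scanner held upright, with its handle at (318,320), clear of the pad. I'll move over the grey label: +187, -6.5, -9.5 mm and a turn of -30°.

Emit:
drive_tool --plan '[[[0, 0, -1], [7, 0, 0], 1], [[0, 0, -3], [15, -0.5, 0], 1], [[0, 0, -3], [20, -1, 0], 1], [[0, 0, -4], [25, -1, 0], 1], [[0, 0, -4], [26, -1, 0], 1], [[0, 0, -4], [26, -1, 0], 1], [[0, 0, -4], [25, -1, 0], 1], [[0, 0, -3], [20, -1, -2], 1], [[0, 0, -3], [13, 0, -3], 1], [[0, 0, -1], [7, 0, -3], 1], [[0, 0, 0], [3, 0, -1.5], 1], [[0, 0, 0], [0, 0, 0], 1]]'

```text
clock: 7.0
eef_pos: [0.6369, 0.1722, 0.1497]
tool_rot: [-180.0, 0.0, 88.5]
contact_force: [-0.4, -0.3, -1.6]
finger_gap: 0.0295
grip_force: 40.0
```

Emit:
drive_tool --plan '[[[0, 0, 0], [0, 0, 0], 1], [[0, 0, 0], [0, 0, 0], 1], [[0, 0, 0], [0, 0, 0], 1]]'

```text
clock: 7.38
eef_pos: [0.637, 0.1722, 0.15]
tool_rot: [180.0, -0.0, 88.5]
contact_force: [-0.5, 0.2, -3.2]
finger_gap: 0.0297
grip_force: 40.0
```

```bash
python3 - <<'E'
from h import *
st=telemetry.get_state(); print(st["clock"],st["eef_pos"],st["tool_rot"],st["contact_force"],st["finger_gap"],st["grip_force"])
px,P,z=cloud("side"); save("pics/s3.png",px); Z=P[...,2]
d=np.hypot(P[...,0]-.637,P[...,1]-.172); m=(z>0)&(d<.05)&(Z>.04)&(Z<.1); print("bottom",np.percentile(P[m][:,2],[0,1,3]))
hsv=cv2.cvtColor(px,cv2.COLOR_RGB2HSV); t=(z>0)&(d<.05)&(Z>.06)&(Z<.1)&((hsv[...,0]>168)|(hsv[...,0]<5))&(hsv[...,1]>130)&(hsv[...,2]>80)
print("stripe",t.sum()); 
if t.sum()>4:
  q=P[t]; c=q.mean(0); print(c,np.linalg.svd(q-c)[2][0])
w,P,z=cloud("wrist"); Z=P[...,2]; hsv=cv2.cvtColor(w,cv2.COLOR_RGB2HSV)
m=(z>0)&(Z>.185)&(Z<.205)&(abs(hsv[...,0].astype(int)-88)<12)&(hsv[...,1]>120)
if m.sum()>50: print("top",cv2.minAreaRect((P[m][:,:2]*1000).astype(np.float32)),np.percentile(Z[m],[50,95]))
m=(z>0)&(Z>.1)&(Z<.112)&(np.hypot(P[...,0]-.637,P[...,1]-.172)<.06)
if m.sum()>50: print("foot",cv2.minAreaRect((P[m][:,:2]*1000).astype(np.float32)),np.median(Z[m]))
m=(z>0)&(Z<.0205)&(Z>.012)&(np.hypot(P[...,0]-.637,P[...,1]-.172)<.12)
print("front",m.sum(),cv2.minAreaRect((P[m][:,:2]*1000).astype(np.float32)))
E
```

```text
7.375 [0.63700402 0.1722213  0.14996907] [ 1.79988551e+02 -1.48086940e-03  8.84998642e+01] [-0.51041775  0.17846569 -3.22256113] 0.02972368432583115 39.9656867980957
bottom [0.07935172 0.08009511 0.08056704]
stripe 36
[0.61221663 0.17835757 0.09793614] [-0.02981487 -0.99946584 -0.01338324]
top ((637.8554077148438, 173.47720336914062), (41.39889144897461, 29.694364547729492), 88.82186126708984) [0.19359737 0.19474551]
foot ((638.1613159179688, 183.79183959960938), (55.02201843261719, 49.7000617980957), 88.71330261230469) 0.10767780837856678
front 16076 ((637.1282958984375, 175.6466064453125), (162.4707794189453, 120.2380599975586), 88.86160278320312)
```

View pics/s3.png

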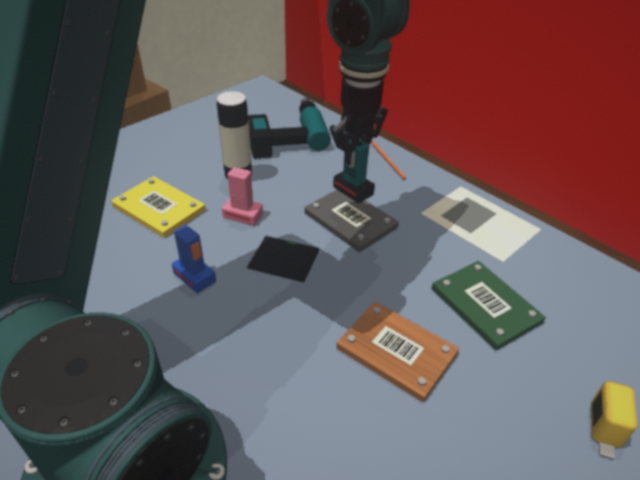

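The side view shows the scanner upright over the grey front, with its foot at (352,187) and the label below at (351,212). It's centred to about 1 mm and about 60 mm above the label. I'll hold it there for 2.6 s.

Emit:
drive_tool --plan '[[[0, 0, 0], [0, 0, 0], 1], [[0, 0, 0], [0, 0, 0], 1], [[0, 0, 0], [0, 0, 0], 1], [[0, 0, 0], [0, 0, 0], 1], [[0, 0, 0], [0, 0, 0], 1], [[0, 0, 0], [0, 0, 0], 1], [[0, 0, 0], [0, 0, 0], 1], [[0, 0, 0], [0, 0, 0], 1], [[0, 0, 0], [0, 0, 0], 1], [[0, 0, 0], [0, 0, 0], 1], [[0, 0, 0], [0, 0, 0], 1], [[0, 0, 0], [0, 0, 0], 1]]'

```text
clock: 8.98
eef_pos: [0.6371, 0.1722, 0.1498]
tool_rot: [-180.0, 0.0, 88.5]
contact_force: [0.4, 0.2, -2.4]
finger_gap: 0.0296
grip_force: 40.0
```

Emit:
drive_tool --plan '[[[0, 0, 0], [0, 0, 0], 1], [[0, 0, 0], [0, 0, 0], 1], [[0, 0, 0], [0, 0, 0], 1], [[0, 0, 0], [0, 0, 0], 1], [[0, 0, 0], [0, 0, 0], 1], [[0, 0, 0], [0, 0, 0], 1], [[0, 0, 0], [0, 0, 0], 1], [[0, 0, 0], [0, 0, 0], 1], [[0, 0, 0], [0, 0, 0], 1]]'

```text
clock: 10.1
eef_pos: [0.6371, 0.1722, 0.1498]
tool_rot: [180.0, -0.0, 88.5]
contact_force: [1.6, -0.1, -2.7]
finger_gap: 0.0298
grip_force: 40.0
```

Emit:
drive_tool --plan '[[[0, 0, 0], [-3, 0, 1.5], 1], [[0, 0, 1], [-7, 0, 3], 1], [[0, 0, 3], [-13, 0, 3], 1], [[0, 0, 3], [-20, 1, 2], 1], [[0, 0, 4], [-25, 1, 0], 1], [[0, 0, 4], [-26, 1, 0], 1], [[0, 0, 4], [-26, 1, 0], 1], [[0, 0, 4], [-25, 1, 0], 1], [[0, 0, 3], [-20, 1, 0], 1], [[0, 0, 3], [-15, 0.5, 0], 1], [[0, 0, 1], [-7, 0, 0], 1], [[0, 0, 0], [0, 0, 0], 1]]'

```text
clock: 11.6
eef_pos: [0.45, 0.1787, 0.1596]
tool_rot: [180.0, 0.0, 118.5]
contact_force: [-0.1, -0.4, -1.9]
finger_gap: 0.0296
grip_force: 40.0
```

Emit:
drive_tool --plan '[[[0, 0, 0], [0, 0, 0], 1], [[0, 0, 0], [0, 0, 0], 1], [[0, 0, 0], [0, 0, 0], 1]]'

```text
clock: 11.98
eef_pos: [0.4504, 0.1787, 0.1592]
tool_rot: [-180.0, -0.0, 118.5]
contact_force: [-0.2, 0.2, -2.4]
finger_gap: 0.0294
grip_force: 40.0
```

Emit:
drive_tool --plan '[[[0, 0, 0], [0, 0, -7], 1], [[0, 0, 0], [0, 0, -14], 1], [[0, 0, 0], [0, 0, -16], 1], [[0, 0, 0], [0, 0, -14], 1], [[0, 0, 0], [0, 0, -11], 1], [[0, 0, 0], [0, 0, -7], 1], [[0, 0, 0], [0, 0, -4], 1], [[0, 0, 0], [0, 0, -3], 1], [[0, 0, 0], [0, 0, -2], 1], [[0, 0, 0], [0, 0, -1], 1], [[0, 0, 0], [0, 0, -0.5], 1], [[0, 0, 0], [0, 0, 0], 1]]'

```text
clock: 13.48
eef_pos: [0.4502, 0.1787, 0.0798]
tool_rot: [180.0, 0.0, 118.5]
contact_force: [-0.1, 0.6, -2.2]
finger_gap: 0.0296
grip_force: 40.0
```

Emit:
drive_tool --plan '[[[0, 0, 0], [0, 0, -0.5], 1], [[0, 0, 0], [0, 0, -0.5], 1], [[0, 0, 0], [0, 0, 0], 1]]'

```text
clock: 13.85
eef_pos: [0.4501, 0.1787, 0.0788]
tool_rot: [-180.0, 0.0, 118.5]
contact_force: [-0.8, 0.7, -1.9]
finger_gap: 0.0297
grip_force: 40.0
```

Emit:
drive_tool --plan '[[[0, 0, 0], [0, 0, -0.4], 1], [[0, 0, 0], [0, 0, -0.4], 1], [[0, 0, 0], [0, 0, -0.3], 1], [[0, 0, 0], [0, 0, 0], 1]]'

```text
clock: 14.35
eef_pos: [0.4501, 0.1787, 0.0777]
tool_rot: [-180.0, -0.0, 118.5]
contact_force: [0.7, 0.1, -2.0]
finger_gap: 0.0292
grip_force: 40.0
```

Emit:
drive_tool --plan '[[[0, 0, 0], [0, 0, -0.3], 1], [[0, 0, 0], [0, 0, -0.3], 1], [[0, 0, 0], [0, 0, 0], 1]]'

```text
clock: 14.72
eef_pos: [0.4501, 0.1787, 0.0774]
tool_rot: [180.0, 0.0, 118.5]
contact_force: [-2.7, -1.0, 5.8]
finger_gap: 0.0296
grip_force: 41.1
```

The scanner has touched down on its pad. I'll open gradually, then retreat straight up.

Emit:
drive_tool --plan '[[[0, 0, 0], [0, 0, 0], 0.25], [[0, 0, 0], [0, 0, 0], 0.2], [[0, 0, 0], [0, 0, 0], 0.1], [[0, 0, 0], [0, 0, 0], -0.2], [[0, 0, 0], [0, 0, 0], -0.6], [[0, 0, 0], [0, 0, 0], -1], [[0, 0, 0], [0, 0, 0], -1], [[0, 0, 0], [0, 0, 0], -1], [[0, 0, 0], [0, 0, 0], -1]]'

```text
clock: 15.85
eef_pos: [0.4501, 0.1787, 0.0771]
tool_rot: [-180.0, -0.0, 118.5]
contact_force: [-0.2, 0.4, -0.9]
finger_gap: 0.0853
grip_force: 0.0
```

Emit:
drive_tool --plan '[[[0, 0, 0], [0, 0, 5], -1], [[0, 0, 0], [0, 0, 15], -1], [[0, 0, 0], [0, 0, 25], -1], [[0, 0, 0], [0, 0, 25], -1], [[0, 0, 0], [0, 0, 25], -1], [[0, 0, 0], [0, 0, 15], -1], [[0, 0, 0], [0, 0, 8], -1], [[0, 0, 0], [0, 0, 0], -1], [[0, 0, 0], [0, 0, 0], -1], [[0, 0, 0], [0, 0, 0], -1]]'

```text
clock: 17.1
eef_pos: [0.4498, 0.1786, 0.1945]
tool_rot: [-179.9, -0.0, 118.5]
contact_force: [-0.2, 0.5, 0.6]
finger_gap: 0.0854
grip_force: 0.0
```

```bash
python3 - <<'E'
from h import *
px,P,z=cloud("wrist"); save("pics/w4.png",px); Z=P[...,2]; d=np.hypot(P[...,0]-.45,P[...,1]-.178)
for n,a,b,r in(("top",.117,.127,.04),("foot",.032,.04,.06)):
    m=(z>0)&(Z>a)&(Z<b)&(d<r)
    if m.sum()>50: print(n,m.sum(),cv2.minAreaRect((P[m][:,:2]*1000).astype(np.float32)),np.median(Z[m]))
E
```

```text
top 2333 ((450.5411682128906, 178.61688232421875), (29.933361053466797, 41.744178771972656), 29.179155349731445) 0.12143732276710675
foot 1591 ((450.3344421386719, 179.03335571289062), (47.830379486083984, 76.40824127197266), 28.54671287536621) 0.03520531545692884
```

View pics/w4.png

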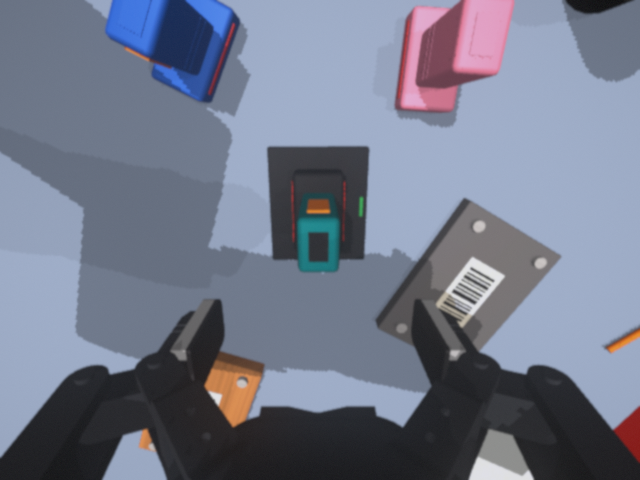

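The scanner stands upright on its pad at (318,240), where it was before, and the gripper is clear of it. I'm handing the job in.

```bash
python3 -c "
from station import job
print(job.job_done())"
```

```text
the job is handed in; nothing more can be done
None
```

I held the teal scanner about 6 cm over the middle of the grey front's label for more than 2.5 s, then set it back upright on its charging pad within about 1 mm of where it stood; the job is handed in at about 17 s of the 46 s allowed, but no verdict was returned.

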